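Counter-hold the hidden bolt head behind the instrument bracket

ROBOT

A 6-joint arm with a two-finger parallel gripper is mounted at the origin on the work surface. World frame = base frame: x ahead of the robot, y to its left, z up, the work surface at z = 0. Lengths are in m, angles in degrees, forces in N, time in s.
With the tool pointing down it reaches from about 0.4 to 0.825 m from the base axis. Payload 7 kg.
Tool frame: the origin (TCP) lies at the very end of the fingers, on their centre line; the grasp point (between the pads) lies hold_point_z behind it (hold_point_z is the distance from the TCP to the grasp point, in m); z points along the fingers, y is the direction in which the jaws open and shut (so a half turn about z gives the same grasp; the last joint's range is limited). The gripper opens to 88 mm and grips with 3 to 60 N. Pads are 19 mm wide; open, the fingers measure 130 mm over their backs; the gripper's body (78 mm by 193 mm) begins 47 mm behind the grasp point.
Start: joints at [-57.863, 20.546, 0.682, 0, -70.136, -16.507], TCP at [0.182, -0.65, 0.2] pointing down, gripper open.
Joint ranges: [-176.03, 176.03], [-82.01, 121.73], [-58.28, 71.71], [-173.87, 95.51], [-174.79, -0.11], [-173.66, 173.66]. Speed limits (degrees/s): [136.94, 136.94, 172.46, 180, 180, 180].

INTERFACE

Orientations are given as [roll, pitch, yaw] about the fixed x, y, z axes, in that order (R = Rz(yaw) Ry(pitch) Rx(roll)).
In Python, from plant import get_obs, snapshot, close_job, hold_point_z gives the robot as it stands. The module is installed in compiled form; this text tells all that it offers.
- The arm moves only by the tool jog_arm, never from a script. Its argument "commands" is a list of rows, each a list of 4 numbers: the shift along the world's x, y, z in mm, then the turn about the world's z in degrees. In form: [[x, y, z, turn], ...]. A call has exactly 10 rows; each row shifts and turns the commanded pose from where the row before left it; what a row does not reach is not made up. A row lasts 1/12 s, in which the tool goes at most 41.7 mm and 7.16 degrees, less where a joint would pass 70% of its speed; a pose out of reach is approached as far as the arm can. A call is refused whole if a number of a shift passes 41.7 or a number of a turn 7.16, either way. A call with a gripper value outside its range is refused whole. "fingers" is the finger opening in mm, from 0 to 87.6, set as the call begins (left out, the last holds). The fingers move at their own pace and stop on an object; the grip force is fixed at half the most. Time passes only in rows, so rows that do not move let the fingers close, or fill a call up. It gives the time, the measured TCP pose, the force and the opening at its end, in the units of the state.
- get_obs(): the state, without advancing time (a new reading comes with each control period).
- snapshot(name): name is "side" or "top"; returns a dict with "image" (400x640x3 uint8, red, green, blue), "fov_y" (degrees; the focal length in pixels is half the picture's height over the tangent of half this angle, whatever the lens; pixels are square), "cx", "cy" (the principal point, pixels), "rvec" (rotation vector, rad) and "tvec" (3), from world to camera coordinates, as OpenCV has them. Camera axes: x right, y down, z forward; pixel columns grow to the right and rows downward; lengths in m; the calibration is good to about 2 mm. A picture is of the moment at which its call begins. There is no depth.
- close_job(): hands the job in, once; it reports no verdict.
The state is a dict: "clock": time; "joint_pos": joint angles; "qvel": joint speeds; "tau": joint torques, N m; "tool_pos": TCP position; "orientation": TCP orientation; "force": force on the tool from outside, world axes, zero at the start; "moment": the same for the moment, N m; "opening": finger opening in m.
Only numpy, scipy, OpenCV 4.12 (cv2) and the standard library are available. Lean on these libraries where they do the work, as an engineer would, in place of code of your own. Each camera call takes 0.05 s, during which the arm holds its last target.

TASK

On the bench stands an opened instrument module: two sprung bolts pass through its upright bracket, and their rectangular heads sit hidden in the narrow gap between the bracket and the white housing. The nut driver has been set up on the front of one of the two nuts: reach down into the gap, grasp the head of that same bolt by its two flats, turn it upright and finish while still gripping it there, holding it from turning. Keep off the other bolt head, do not press hard on the bracket, housing, driver or the empty stand, and leave the things lying around where they are.

Things in the scene. Friction and masses are not known exactly. Their poses are not given: they have to be found in the camera images.
- chassis: instrument module fixed on the bench: grey base plate, 20 mm thick (x -50 to +140, y -180 to 180 mm), with bracket, gap and housing. Origin on the bench (z 0) under the middle of the gap, midway between the bolts. x points from bracket to housing (roughly away from the robot), y left along the gap, z up. Gap 46 mm wide (x -23 to +23 mm), open at top and both ends; floor 20 mm above the bench
- bracket: upright aluminium plate on the robot's side of the gap, 6 mm thick (chassis x -29 to -23 mm), 340 mm long, top edge 120 mm above the bench; on its front face a nut for each bolt, on its back a 14 mm long collar of 8 mm radius round each bolt, reaching to chassis x -9 mm. Origin as the chassis
- housing: white box on the far side of the gap: chassis x 23 to 113 mm, 340 mm long, top 105 mm above the bench, with a lens cap lying on top. Origin as the chassis
- head_left (a point): dark steel rectangular head of the left bolt (+y side), behind the bracket: 14 mm wide (between the flats to grip), 32 mm tall, 16 mm thick along the bolt axis. The point: its centre, on the bolt axis in mid-gap, 95 mm above the bench, at chassis x 0, y +65 mm. Its x is the bolt axis (chassis x), y goes across the flats, z is its long axis (up when upright)
- head_right (a point): dark steel rectangular head of the right bolt (-y side), behind the bracket: 14 mm wide (between the flats to grip), 32 mm tall, 16 mm thick along the bolt axis. The point: its centre, on the bolt axis in mid-gap, 95 mm above the bench, at chassis x 0, y -65 mm. Its x is the bolt axis (chassis x), y goes across the flats, z is its long axis (up when upright)
- bolt_left (a joint): turn of the left bolt about chassis +x (right-handed), rad; 0 = head upright, long side vertical; positive leans the head's top to chassis -y, negative to +y. Starts between -0.30 and -0.18. A spring of 0.5 N m/rad centred on -0.24 rad and 0.05 N m friction: let go when upright, it springs back to about 0.14 lean; turning it upright takes under 0.2 N m. It turns but does not shift
- bolt_right (a joint): turn of the right bolt about chassis +x (right-handed), rad; 0 = head upright, long side vertical; positive leans the head's top to chassis -y, negative to +y. Starts between 0.18 and 0.30. A spring of 0.5 N m/rad centred on +0.24 rad and 0.05 N m friction: let go when upright, it springs back to about 0.14 lean; turning it upright takes under 0.2 N m. It turns but does not shift
- driver: electric nut driver on a fixed stand: grey cylinder of 22 mm radius along chassis x, steel socket towards the bracket; axis 95 mm, top 118 mm above the bench. Origin on the bench under it, at chassis x -120 mm, and y +65 mm (on the left bolt's nut) or -65 mm (on the right bolt's nut). It reaches from 55 mm before to 88 mm beyond its origin along x
- empty_stand: the second stand, empty: foot 70 x 50 mm, a post with a small V rest on top, 80 mm high, no driver in it. Origin on the bench under it; stands in front of the other nut, at the same distance from the bracket
- spare_bolt: loose spare bolt, 64 mm long, 14 mm high, lying between the two stands; bystander. Origin under it
- lens_cap: loose black disc, 40 mm across and 12 mm high, on top of the housing; bystander. Origin at its underside
- wash_bottle_a: wash bottle with red cap, 72 mm across, 185 mm high; bystander. Origin at its underside
- wash_bottle_b: another wash bottle like it; bystander. Origin at its underside
- beaker: glass beaker, 70 mm across, 85 mm high; bystander. Origin at its underside
- screwdriver: screwdriver lying on the bench; bystander
- spanner: spanner lying on the bench; bystander
- cuvette_tray: white divided tray 100 x 130 x 40 mm; bystander. Origin at its underside
Not all that is in view belongs to the job. What is shaped like the driver but orange or pink is not meant.

How it is judged (in metres and radians):
At the end, for the whole second after the job is handed in: the bolt whose nut the driver is on is upright within 0.09 rad (5 degrees) and not turning, its head between the fingers (grasp point within 22 mm of the head's centre) and gripped with more than 4 N (((y of driver in the frame of chassis above 0 m and value of joint bolt_left between -0.09 and 0.09 rad and velocity of joint bolt_left between -0.1 and 0.1 rad/s and contact force between the fingers and bolt_left above 4 N and distance between the grasp point and head_left below 0.022 m) or (y of driver in the frame of chassis below 0 m and value of joint bolt_right between -0.09 and 0.09 rad and velocity of joint bolt_right between -0.1 and 0.1 rad/s and contact force between the fingers and bolt_right above 4 N and distance between the grasp point and head_right below 0.022 m))); the arm keeps its last pose, push and grip.
It fails at once if the other bolt's head is pressed with more than 3 N ((y of driver in the frame of chassis above 0 m and contact force between the fingers and bolt_right above 3 N) or (y of driver in the frame of chassis below 0 m and contact force between the fingers and bolt_left above 3 N)).
It fails at once if bracket, housing, driver or empty stand pressed with more than 35 N (contact force between any of the fingers, the arm and bracket above 35 N or contact force between any of the fingers, the arm and housing above 35 N or contact force between any of the fingers, the arm and driver above 35 N or contact force between any of the fingers, the arm and empty_stand above 35 N).
It fails at once if a bystander is moved by more than 30 mm (distance of any of spare_bolt, lens_cap, wash_bottle_a, wash_bottle_b, beaker, screwdriver, spanner, cuvette_tray from where it was at the start of the episode above 0.03 m).
It also fails if it takes over 32 s, if anything falls off the work surface, if the arm or the gripper's body presses on something with over 40 N, if the wrist force passes 120 N, or if a joint passes its speed limit or range.

## Working session

There is one attempt and no reset: what is moved stays moved. The work goes in short steps, Python scripts to look and compute and a tool call to move; the robot and the scene stay as the last step left them, time stands still between calls to the robot, and variables do not carry over. Pictures are saved under pics/ and viewed, and the job is handed in when it is done.

Besides the shell and the picture viewer there is one more tool, called after ">>>" by a JSON object that holds its "name" and its "arguments", one argument or row to a line. jog_arm: Moves the arm, as the interface text tells. Its arguments: {"type":"object","properties":{"commands":{"type":"array","items":{"type":"array","items":{"type":"number"}}},"fingers":{"type":"number"}},"required":["commands"]}

```bash
mkdir -p pics
python3 - <<'E'
from plant import get_obs, snapshot, hold_point_z
import cv2
print(hold_point_z, get_obs())
for n in("side","top"):
    s=snapshot(n); cv2.imwrite(f"pics/{n}0.png",s["image"][:,:,::-1]); print({k:v for k,v in s.items() if k!="image"})
E
```

```text
0.0188 {'clock': 0.0, 'joint_pos': array([-5.78631097e+01,  2.05923434e+01,  6.31331566e-01, -1.87771592e-02,
       -7.01349387e+01, -1.65069098e+01]), 'qvel': array([ 0.01155054,  0.09627113, -0.08007429, -0.02157656, -0.07541398,
       -0.03422676]), 'tau': array([-1.63360477e-03, -5.82714951e+01,  2.93061233e+01,  6.99728251e+00,
        6.99762837e-03, -2.05653159e-04]), 'tool_pos': array([ 0.18167122, -0.64952497,  0.19929814]), 'orientation': array([ 1.79902988e+02, -1.03410803e-02, -1.64376406e+02]), 'force': array([-0.02297084,  0.36483751,  0.39835557]), 'moment': array([ 0.00467245, -0.00085372,  0.02324739]), 'opening': 0.08757943593470768}
{'fov_y': 53.88355950084388, 'cx': 325.1013206287269, 'cy': 200.49356674703307, 'rvec': array([ 0.47116591, -2.6428965 ,  1.28715179]), 'tvec': array([0.46087267, 0.20741317, 1.33740224])}
{'fov_y': 57.614066605355255, 'cx': 313.9960395385184, 'cy': 196.48659738256436, 'rvec': array([-2.19399874,  2.24514341, -0.06272267]), 'tvec': array([-0.05409355,  0.47393337,  1.14150759])}
```

View pics/side0.png

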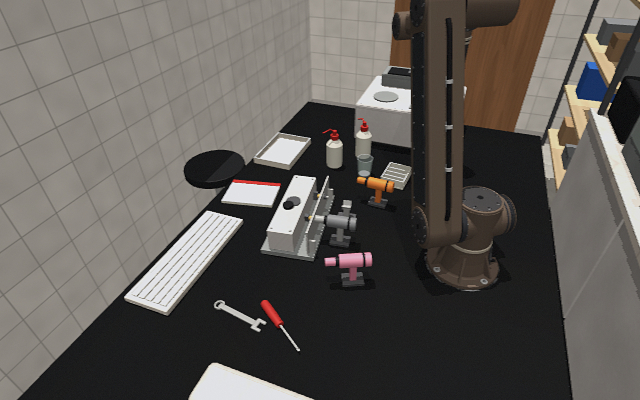

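View pics/top0.png

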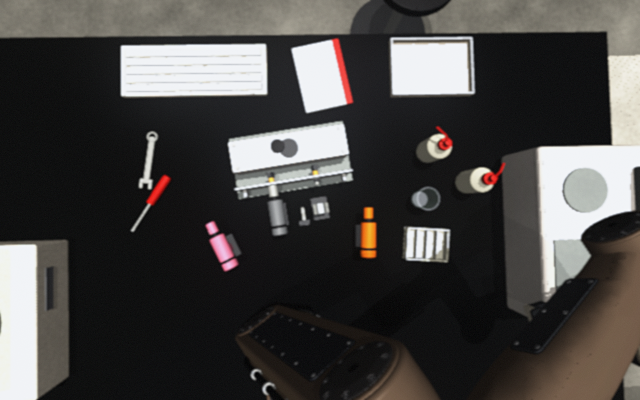

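```bash
cat > h.py <<'E'
import numpy as np, cv2
from plant import snapshot
def K(s):
    f=200/np.tan(np.radians(s["fov_y"])/2); return np.array([[f,0,s["cx"]],[0,f,s["cy"]],[0,0,1]])
def proj(s,P): return cv2.projectPoints(np.array(P,float).reshape(-1,3),s["rvec"],s["tvec"],K(s),None)[0].reshape(-1,2)
def ray(s,u,z):
    R=cv2.Rodrigues(s["rvec"])[0]; c=-R.T@s["tvec"]; d=R.T@np.linalg.inv(K(s))@np.array([u[0],u[1],1.]); return c+d*(z-c[2])/d[2]
E
python3 - <<'E'
from h import *
t=snapshot("top"); s=snapshot("side")
for n,i in(("top",t),("side",s)):
    R=cv2.Rodrigues(i["rvec"])[0]; print(n,-R.T@i["tvec"]); print(proj(i,[[0,0,0],[.5,0,0],[.5,.1,0]]))
cv2.imwrite("pics/tz.png",cv2.resize(t["image"][110:245,215:365,::-1],None,fx=4.4,fy=4.4,interpolation=cv2.INTER_CUBIC))
cv2.imwrite("pics/sz.png",cv2.resize(s["image"][165:265,250:370,::-1],None,fx=6,fy=6,interpolation=cv2.INTER_CUBIC))
E
```

```text
top [ 0.44197638 -0.03072571  1.15511529]
[[296.76142897 347.48532766]
 [293.27086208 188.37636521]
 [261.66427374 189.06996731]]
side [0.09885175 1.02616298 0.99059905]
[[460.7060334  261.52170988]
 [323.10221895 227.98344242]
 [313.19459236 245.64729673]]
```

View pics/tz.png

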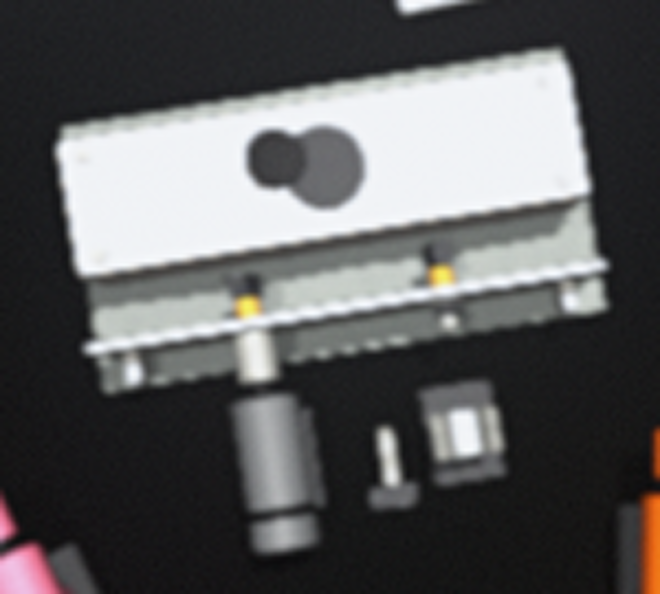

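View pics/sz.png

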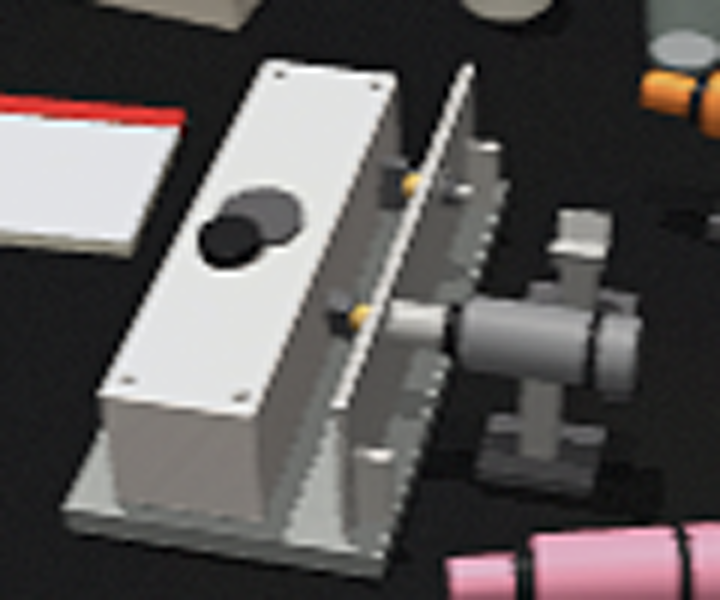

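```bash
cat > fit.py <<'E'
from h import *
from scipy.optimize import least_squares
t=snapshot("top"); s=snapshot("side")
T=[((85,350),(-26,170,120)),((607,266),(-26,-170,120)),((80,276),(23,170,105)),((590,194),(23,-170,105)),((58,138),(113,170,105)),((568,52),(113,-170,105)),((103,392),(-50,180,20)),((607,310),(-50,-180,20))]
S=[((340,408),(-26,170,120)),((470,67),(-26,-170,120)),((253,415),(23,170,105)),((397,75),(23,-170,105)),((103,395),(113,170,105)),((265,62),(113,-170,105)),((382,562),(-50,180,20)),((65,510),(140,180,20))]
pt=np.array([[215+u/4.4-.4,110+v/4.4-.4] for (u,v),_ in T]); ct=np.array([c for _,c in T])/1e3
ps=np.array([[250+u/6-.4,165+v/6-.4] for (u,v),_ in S]); cs=np.array([c for _,c in S])/1e3
def W(p,c):
    a=p[2]; return np.c_[p[0]+np.cos(a)*c[:,0]-np.sin(a)*c[:,1],p[1]+np.sin(a)*c[:,0]+np.cos(a)*c[:,1],c[:,2]]
for nm in("top","side","both"):
    f=lambda p:np.r_[(proj(t,W(p,ct))-pt).ravel() if nm!="side" else [],(proj(s,W(p,cs))-ps).ravel() if nm!="top" else []]
    r=least_squares(f,[.53,.02,0.1]); p=r.x
    print(nm,p,np.degrees(p[2]),np.abs(r.fun).max()); 
    print("heads L/R",W(p,np.array([[0,.065,.095],[0,-.065,.095]])))
print(np.round(r.fun.reshape(-1,2),1))
E
python3 fit.py
```

```text
top [ 0.54629756 -0.00105537  0.14118097] 8.089073743041185 1.572447050187506
heads L/R [[ 0.53715125  0.06329791  0.095     ]
 [ 0.55544387 -0.06540865  0.095     ]]
side [0.54419448 0.00132603 0.14299339] 8.192917734333681 0.655387530438702
heads L/R [[ 0.53493155  0.06566263  0.095     ]
 [ 0.55345741 -0.06301057  0.095     ]]
both [ 0.54568575 -0.0005948   0.14271482] 8.176956805916825 1.7053276651998317
heads L/R [[ 0.53644075  0.06374438  0.095     ]
 [ 0.55493076 -0.06493398  0.095     ]]
[[ 0.2 -0.1]
 [-0.4 -0.5]
 [-0.4  0.2]
 [-0.1 -0.2]
 [-0.4  0.8]
 [-0.3  1.7]
 [ 0.3  0. ]
 [-0.3 -0.2]
 [-0.2 -0. ]
 [-0.2 -0.9]
 [ 0.1  0.1]
 [-0.1 -0.5]
 [-0.8 -0.3]
 [ 0.1 -0.8]
 [ 0.1 -1. ]
 [-0.3 -0.4]]
```

>>> {"name": "jog_arm", "arguments": {
  "commands": [
    [0,0,30,0],
    [0,0,30,0],
    [15,30,0,0],
    [15,30,0,0],
    [15,30,0,0],
    [15,30,0,0],
    [15,30,0,0],
    [15,30,0,0],
    [15,30,0,0],
    [15,30,0,0]
  ],
  "fingers": 70
}}

```text
clock: 1.13
tool_pos: [0.3022, -0.4085, 0.2604]
orientation: [-180.0, 0.0, -164.4]
force: [1.0, -0.1, 0.7]
opening: 0.0696
```

>>> {"name": "jog_arm", "arguments": {
  "commands": [
    [15,30,0,0],
    [15,30,0,-1],
    [15,30,0,-1],
    [15,30,0,-1],
    [15,30,0,-1],
    [15,30,0,-1],
    [15,30,0,-1],
    [15,30,0,-1],
    [15,30,0,-0.4],
    [15,30,0,0]
  ]
}}

```text
clock: 1.97
tool_pos: [0.4522, -0.1083, 0.2606]
orientation: [180.0, 0.1, -171.8]
force: [0.5, -0.8, -0.8]
opening: 0.0701
```

>>> {"name": "jog_arm", "arguments": {
  "commands": [
    [15,30,0,0],
    [15,30,0,0],
    [15,30,0,0],
    [15,30,0,0],
    [15,30,0,0],
    [13,25,0,0],
    [0,0,0,0],
    [0,0,-20,0],
    [0,0,-20,0],
    [0,0,0,0]
  ]
}}

```text
clock: 2.8
tool_pos: [0.5375, 0.0646, 0.2165]
orientation: [-180.0, -0.3, -171.8]
force: [-0.6, -0.6, -0.6]
opening: 0.0701
```

>>> {"name": "jog_arm", "arguments": {
  "commands": [
    [0,0,-20,0],
    [0,0,-20,0],
    [0,0,-20,0],
    [0,0,-15,0],
    [0,0,0,0],
    [0,0,0,0],
    [0,0,0,0],
    [0,0,0,0],
    [0,0,0,0],
    [0,0,0,0]
  ]
}}

```text
clock: 3.63
tool_pos: [0.5403, 0.0651, 0.1462]
orientation: [180.0, 0.1, -171.8]
force: [-1.2, 0.5, 0.1]
opening: 0.0702
```

Run:
```python
from h import *
from plant import get_obs
for i in range(2):
    o=get_obs(); print(o["tool_pos"],o["orientation"],o["opening"])
    t=snapshot("top"); s=snapshot("side")
cv2.imwrite("pics/tz2.png",cv2.resize(t["image"][110:245,215:365,::-1],None,fx=4.4,fy=4.4,interpolation=cv2.INTER_CUBIC))
cv2.imwrite("pics/sz2.png",cv2.resize(s["image"][165:265,250:370,::-1],None,fx=6,fy=6,interpolation=cv2.INTER_CUBIC))
```

```text
[0.54026037 0.06511612 0.14619604] [ 1.79976980e+02  8.18977247e-02 -1.71768424e+02] 0.07018374973630388
[0.54000563 0.06507164 0.14576356] [ 1.79986538e+02  4.18525343e-02 -1.71767164e+02] 0.06968898653859656
```

View pics/sz2.png

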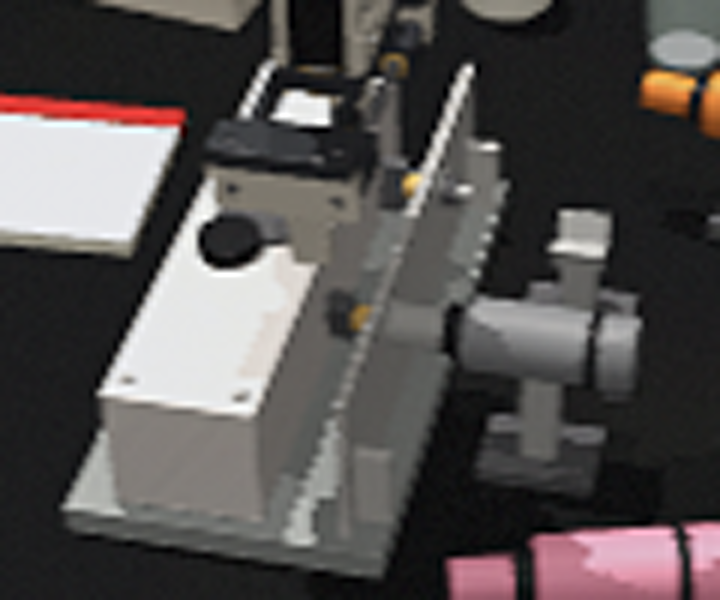

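View pics/tz2.png

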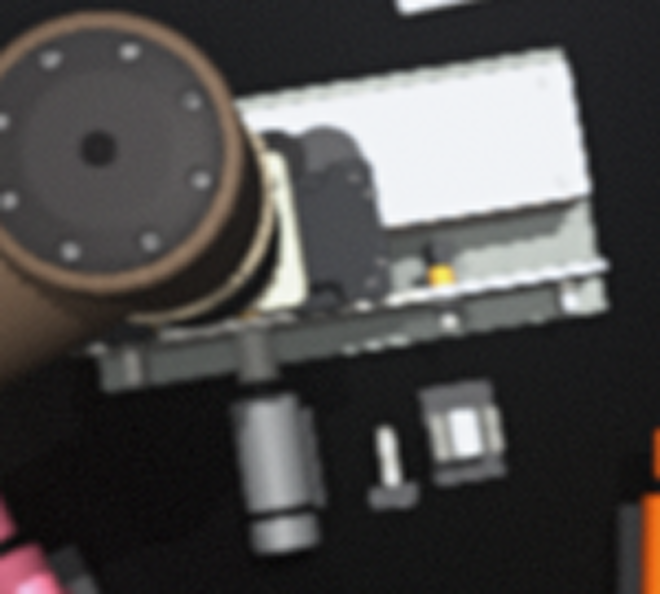

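Run:
```python
from h import *
s=snapshot("side"); a=np.radians(8.2); c=np.array([.540,.065])
R=np.array([[np.cos(a),-np.sin(a)],[np.sin(a),np.cos(a)]])
im=cv2.resize(s["image"][165:265,250:370,::-1],None,fx=6,fy=6,interpolation=cv2.INTER_CUBIC)
for x in(-9.5,9.5):
  for y in(35,56):
    q=proj(s,[*(c+R@np.array([x,y])/1e3),.146])[0]; z=(q-[250,165]+.4)*6; print(x,y,z)
    cv2.circle(im,(int(z[0]),int(z[1])),3,(0,0,255),-1)
cv2.imwrite("pics/sz3.png",im[100:400,150:550].repeat(2,0).repeat(2,1))
```

```text
-9.5 35 [332.99715271 286.25551943]
-9.5 56 [323.44577805 309.99945895]
9.5 35 [300.24640364 281.89815236]
9.5 56 [290.31529381 305.5287073 ]
```

View pics/sz3.png

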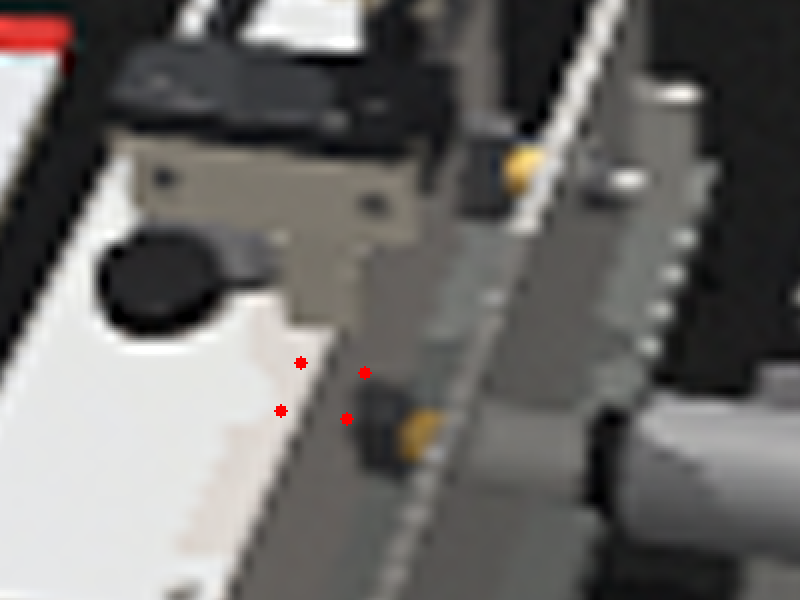

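Run:
```python
from h import *
s=snapshot("side"); b=cv2.imread("pics/side0.png"); a=s["image"][:,:,::-1]
sl=(slice(180,230),slice(280,330))
im=np.hstack([x[sl].repeat(8,0).repeat(8,1) for x in(b,a)])
cv2.imwrite("pics/d.png",im)
P=[(x,y,z) for x in (0,) for y in(35,45,56) for z in(.146,.156,.166,.2)]
al=np.radians(8.2);R=np.array([[np.cos(al),-np.sin(al)],[np.sin(al),np.cos(al)]])
for x,y,z in P: print(x,y,z,(proj(s,[*(np.array([.54,.065])+R@np.array([x,y])/1e3),z])[0]-[280,180]+.5)*8)
```

```text
0 35 0.146 [182.93523699 259.56550446]
0 35 0.156 [181.86297046 241.17093652]
0 35 0.166 [180.78065068 222.60390663]
0 35 0.2 [177.02363068 158.15280473]
0 45 0.146 [176.78974341 274.50834804]
0 45 0.156 [175.68234258 256.07598536]
0 45 0.166 [174.56449788 237.46978763]
0 45 0.2 [170.68368417 172.87477966]
0 56 0.146 [169.94626058 291.14836111]
0 56 0.156 [168.79933857 272.67486704]
0 56 0.166 [167.64152938 254.02601288]
0 56 0.2 [163.62142054 189.27404547]
```

View pics/d.png

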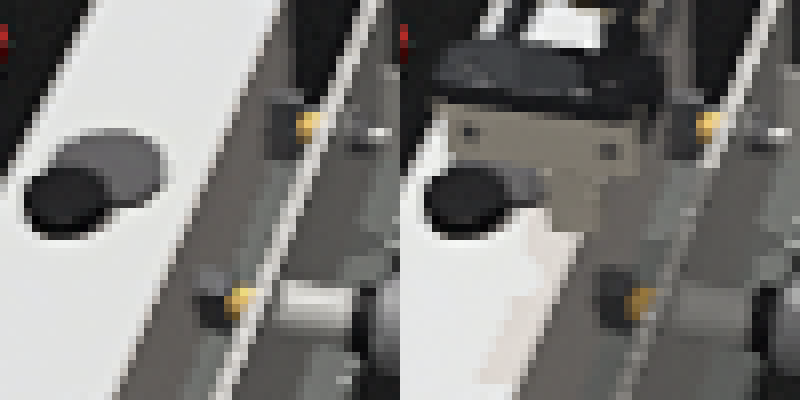

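>>> {"name": "jog_arm", "arguments": {
  "commands": [
    [0,0,0,0],
    [0,0,0,0],
    [0,0,0,0],
    [0,0,0,0],
    [0,0,0,0],
    [0,0,0,0],
    [0,0,0,0],
    [0,0,0,0],
    [0,0,0,0],
    [0,0,0,0]
  ],
  "fingers": 36
}}

```text
clock: 4.77
tool_pos: [0.5398, 0.065, 0.1453]
orientation: [180.0, 0.0, -171.8]
force: [0.6, 0.2, 0.2]
opening: 0.0359
```

Run:
```python
from h import *
from plant import get_obs
s=snapshot("side"); t=snapshot("top"); o=get_obs(); print(o["tool_pos"],o["opening"],o["joint_pos"])
cv2.imwrite("pics/e.png",s["image"][170:230,270:340,::-1].repeat(10,0).repeat(10,1)); cv2.imwrite("pics/full.png",s["image"][:,:,::-1])
```

```text
[0.53983593 0.06498685 0.14525149] 0.03586278212620778 [ 2.75185004e+01  1.07567917e+01 -2.04538581e+01 -1.86562614e-03
 -5.87887698e+01 -1.09287340e+02]
```

View pics/e.png

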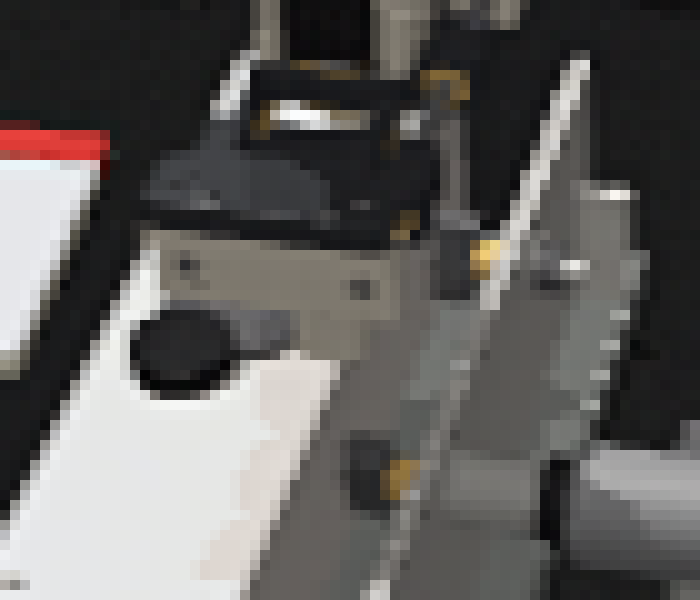

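View pics/full.png

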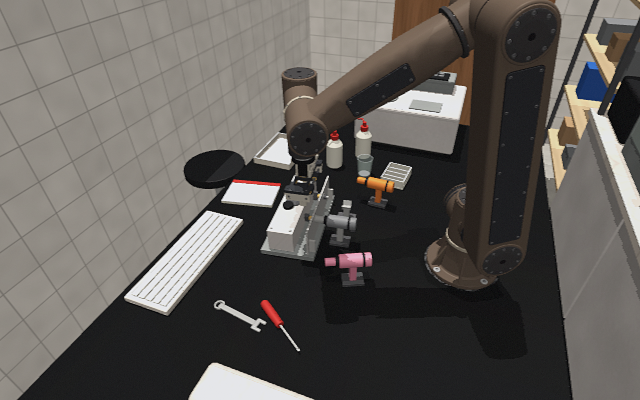

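Run:
```python
from h import *
s=snapshot("side");a=np.radians(8.2);R=np.array([[np.cos(a),-np.sin(a)],[np.sin(a),np.cos(a)]])
for nm,uvs in (("open36",[(300,205),(306.5,205.8)]),("open70",[(298.9,208.3),(305,208.8)])):
  for z in(.135,.145,.155,.165,.175):
    print(nm,z,[np.round(R.T@(ray(s,u,z)[:2]-[.54,.065])*1e3,1) for u in uvs])
```

```text
open36 0.135 [array([ 21.8, -12.8]), array([ -1.6, -13.1])]
open36 0.145 [array([18. , -0.8]), array([-5.1, -1.1])]
open36 0.155 [array([14.2, 11.2]), array([-8.5, 11. ])]
open36 0.165 [array([10.5, 23.2]), array([-12.,  23.])]
open36 0.175 [array([ 6.7, 35.2]), array([-15.5,  35. ])]
open70 0.135 [array([20.7,  5.6]), array([-0.6,  4. ])]
open70 0.145 [array([17. , 17.4]), array([-4.1, 15.8])]
open70 0.155 [array([13.2, 29.2]), array([-7.6, 27.6])]
open70 0.165 [array([ 9.5, 41. ]), array([-11.1,  39.4])]
open70 0.175 [array([ 5.7, 52.7]), array([-14.6,  51.2])]
```

Run:
```python
from h import *
t=snapshot("top")
cv2.imwrite("pics/topfull.png",t["image"][:,:,::-1])
```

```text
(no output)
```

View pics/topfull.png

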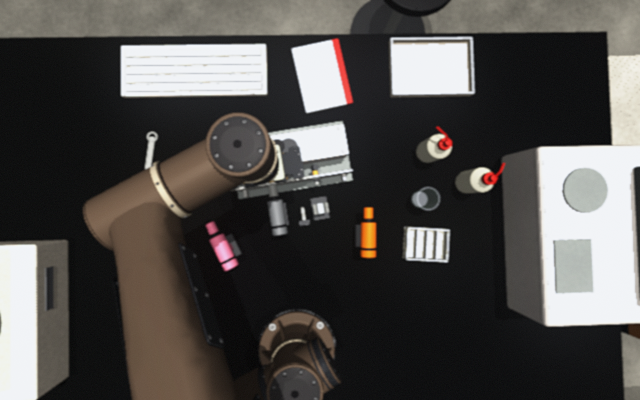

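Run:
```python
from h import *
s=snapshot("side");a=np.radians(8.2);R=np.array([[np.cos(a),-np.sin(a)],[np.sin(a),np.cos(a)]])
for z in(.2,.211,.221,.231,.241,.251):
    print(z,[np.round(R.T@(ray(s,u,z)[:2]-[.54,.065])*1e3,1) for u in[(286,200),(309.5,202)]])
im=s["image"][...,::-1].copy()
# sharpen local contrast
c=im[185:225,285:325]; c=cv2.convertScaleAbs(c.repeat(15,0).repeat(15,1),alpha=1.0); cv2.imwrite("pics/f.png",c)
print(im[203:216,296:310].mean(2).astype(int))
b=cv2.imread("pics/side0.png"); print(b[203:216,296:310].mean(2).astype(int))
```

```text
0.2 [array([49.2, 49.1]), array([-28.9,  43.9])]
0.211 [array([44.3, 62.5]), array([-32.6,  57.4])]
0.221 [array([39.9, 74.7]), array([-36. ,  69.7])]
0.231 [array([35.5, 86.9]), array([-39.5,  81.9])]
0.241 [array([31.1, 99.1]), array([-42.9,  94.2])]
0.251 [array([ 26.7, 111.3]), array([-46.3, 106.5])]
[[ 91  92  78  91 121 115 116 115 115 110  96  94  96  98]
 [ 84  68  68  96 115 114 115 116 117 113 100  95  97  97]
 [ 55  79 173 211 155 119 118 116 119 114 101  96  97  97]
 [226 223 220 219 220 222 215 171  98  84  94  96  96  98]
 [216 216 215 214 216 218 216 176  85  93  95  97  97  97]
 [213 214 213 213 215 219 200 122  91  95  96  97  96  98]
 [213 215 214 214 215 217 189  83  93  95  95  96  97  96]
 [214 215 214 214 218 204 134  90  94  95  96  96  98  95]
 [215 216 215 215 215 187  83  94  95  95  98  98  98  95]
 [224 214 214 217 212 164  82  94  97  98  98  99  98  95]
 [231 225 214 216 196 110  92  97  88  69  67  79  84  81]
 [212 215 216 213 175  85  95  90  68  50  53  52  56  78]
 [216 218 221 203 124  90  95  92  75  52  53  57  48  64]]
[[101 102  86  62 178 230 226 228 212 138  87  92  93  94]
 [ 94  74  64 181 232 227 226 227 198  80  90  93  94  95]
 [ 52  83 185 233 227 225 227 221 177  86  90  93  93  94]
 [238 235 231 227 225 225 228 205 102  87  92  94  94  93]
 [228 226 226 225 225 227 225 189  78  90  93  93  94  94]
 [225 224 224 224 225 228 210 127  88  92  92  92  94  93]
 [225 225 225 224 226 228 200  81  90  91  93  93  94  94]
 [225 225 225 225 228 213 144  86  91  93  92  94  94  91]
 [225 225 225 225 228 202  80  90  91  93  93  94  94 103]
 [225 225 225 227 222 178  79  90  92  92  92  93  92 101]
 [225 224 225 228 207 110  88  90  97 105 105  97  95 100]
 [224 225 227 224 191  80  90  86  95 114 115 115 101  90]
 [226 227 229 211 131  87  91  88  97 115 115 121 103  86]]
```

View pics/f.png

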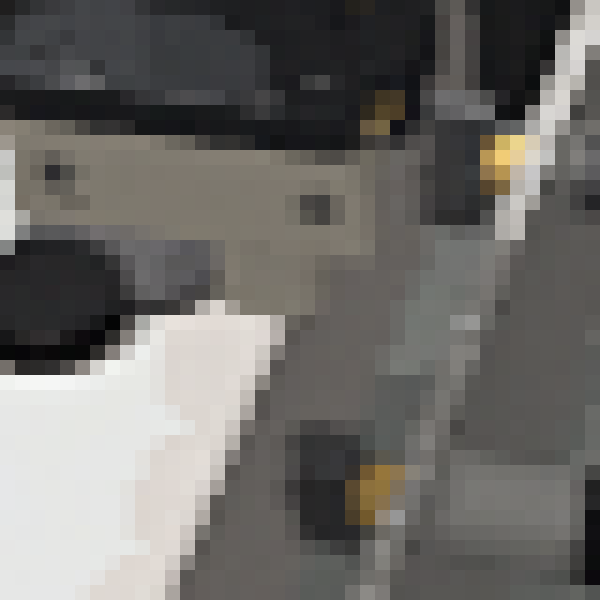

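>>> {"name": "jog_arm", "arguments": {
  "commands": [
    [0,0,0,0],
    [0,0,0,0],
    [0,0,0,0],
    [0,0,-10,0],
    [0,0,-10,0],
    [0,0,-10,0],
    [0,0,-10,0],
    [0,0,0,0],
    [0,0,0,0],
    [0,0,0,0]
  ],
  "fingers": 70
}}

```text
clock: 5.85
tool_pos: [0.54, 0.065, 0.1052]
orientation: [-180.0, -0.0, -171.8]
force: [0.4, 0.8, -0.1]
opening: 0.0702
```

```bash
cat > look.py <<'E'
from h import *
from plant import get_obs
import sys
s=snapshot("side"); t=snapshot("top"); o=get_obs(); print(o["clock"],o["tool_pos"],o["orientation"],o["opening"],o["force"],o["moment"])
a=s["image"][180:235,280:335,::-1].repeat(7,0).repeat(7,1); b=cv2.resize(t["image"][125:195,245:315,::-1],(385,385),interpolation=cv2.INTER_NEAREST)
cv2.imwrite(f"pics/{sys.argv[1]}.png",np.hstack([a,b]))
E
python3 look.py g1
```

```text
5.95 [0.54027345 0.06512656 0.10571133] [ 1.79993344e+02  4.77987955e-02 -1.71762660e+02] 0.0699239153549551 [-0.04944912  0.15943325 -0.82651784] [-0.05327904 -0.01336713  0.06575156]
```

View pics/g1.png

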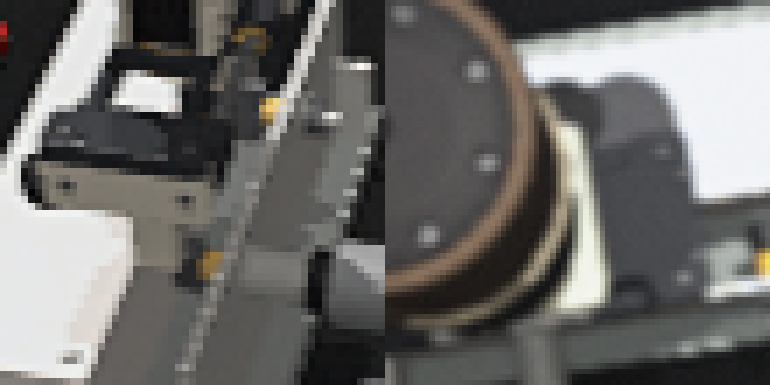

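```bash
python3 - <<'E'
from h import *
s=snapshot("side");t=snapshot("top");a=np.radians(8.2);R=np.array([[np.cos(a),-np.sin(a)],[np.sin(a),np.cos(a)]])
def sh(c,uvs,zs):
  for z in zs: print(z,[np.round(R.T@(ray(c,u,z)[:2]-[.54,.065])*1e3,1) for u in uvs])
print("top slab -y end");sh(t,[(300.5,149),(302,179.5)],(.17,.2,.23,.26))
print("side slab +y bottom corners");sh(s,[(280+25/7,180+205/7),(280+215/7,180+222/7)],(.171,.18,.19,.2,.21))
print("slab top corners (beige top)");sh(s,[(280+35/7,180+165/7),(280+220/7,180+188/7)],(.171,.19,.2,.21,.22,.23))
print("finger");sh(s,[(280+135/7,180+265/7),(280+182/7,180+268/7)],(.105,.115,.122,.13,.14))
print(proj(s,[[.54,.065,.0]]))
E
python3 - <<'E'
import cv2
from h import *
s=snapshot("side"); im=s["image"][...,::-1]
cv2.imwrite("pics/w.png",im[60:235,240:350].repeat(3,0).repeat(3,1))
E
```

```text
top slab -y end
0.17 [array([ 44.5, -98.8]), array([-38.1, -89.2])]
0.2 [array([ 39.7, -98.3]), array([-40.3, -88.9])]
0.23 [array([ 35. , -97.7]), array([-42.5, -88.7])]
0.26 [array([ 30.3, -97.2]), array([-44.7, -88.4])]
side slab +y bottom corners
0.171 [array([55.4, 63.2]), array([-35.3,  57.3])]
0.18 [array([51.5, 73.6]), array([-38.2,  67.8])]
0.19 [array([47.2, 85.2]), array([-41.4,  79.5])]
0.2 [array([42.9, 96.8]), array([-44.7,  91.2])]
0.21 [array([ 38.5, 108.4]), array([-47.9, 102.9])]
slab top corners (beige top)
0.171 [array([59.6, 33.1]), array([-31.5,  32.3])]
0.19 [array([51.3, 55.9]), array([-37.8,  55.1])]
0.2 [array([46.9, 67.8]), array([-41. ,  67.1])]
0.21 [array([42.5, 79.8]), array([-44.3,  79. ])]
0.22 [array([38.2, 91.8]), array([-47.6,  91. ])]
0.23 [array([ 33.8, 103.7]), array([-50.8, 103. ])]
finger
0.105 [array([16.7, 20.7]), array([-6.6, 18.2])]
0.115 [array([13.2, 31.9]), array([-9.9, 29.4])]
0.122 [array([10.7, 39.8]), array([-12.3,  37.3])]
0.13 [array([ 7.8, 48.7]), array([-14.9,  46.3])]
0.14 [array([ 4.2, 60. ]), array([-18.2,  57.6])]
[[306.61350212 236.68050071]]
```

View pics/w.png

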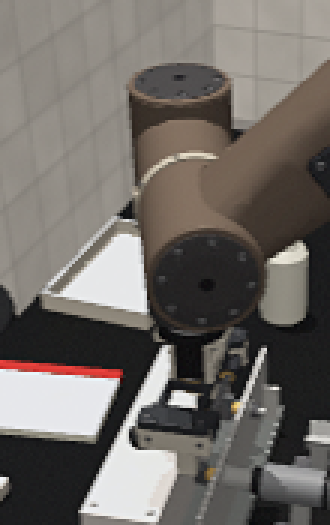

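>>> {"name": "jog_arm", "arguments": {
  "commands": [
    [0,0,-8,0],
    [0,0,-8,0],
    [0,0,-8,0],
    [0,0,-5,0],
    [0,0,0,0],
    [0,0,0,0],
    [0,0,0,0],
    [0,0,0,0],
    [0,0,0,0],
    [0,0,0,0]
  ]
}}

```text
clock: 6.93
tool_pos: [0.54, 0.0651, 0.0766]
orientation: [180.0, 0.0, -171.8]
force: [-0.0, -0.1, -0.0]
opening: 0.07
```

```bash
python3 look.py g2
```

```text
7.0333 [0.53994557 0.06505201 0.07649013] [ 1.79991406e+02  2.43913119e-02 -1.71768039e+02] 0.06988136620735143 [0.08554238 0.74140197 0.32731756] [-0.00910746 -0.02837385  0.02628527]
```

View pics/g2.png

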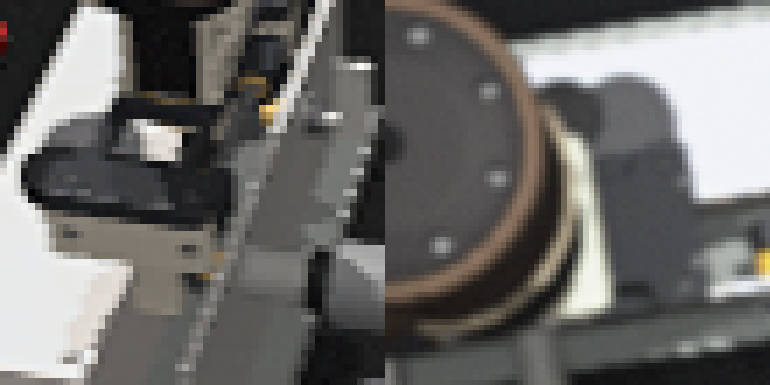

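>>> {"name": "jog_arm", "arguments": {
  "commands": [
    [0,0,-3,0],
    [0,0,-3,0],
    [0,0,0,0],
    [0,0,0,0],
    [0,0,0,0],
    [0,0,0,0],
    [0,0,0,0],
    [0,0,0,0],
    [0,0,0,0],
    [0,0,0,0]
  ],
  "fingers": 34
}}

```text
clock: 7.87
tool_pos: [0.5399, 0.065, 0.0703]
orientation: [180.0, 0.0, -171.8]
force: [0.6, -0.5, -0.5]
opening: 0.0339
```

>>> {"name": "jog_arm", "arguments": {
  "commands": [
    [0,0,0,0],
    [0,0,0,0],
    [0,0,0,0],
    [0,0,0,0],
    [0,0,0,0],
    [0,0,0,0],
    [0,0,0,0],
    [0,0,0,0],
    [0,0,0,0],
    [0,0,0,0]
  ],
  "fingers": 8
}}

```text
clock: 8.7
tool_pos: [0.5398, 0.0646, 0.0704]
orientation: [-180.0, -0.0, -171.8]
force: [0.2, -5.5, 3.2]
opening: 0.0156
```

```bash
python3 look.py g3
```

```text
8.8 [0.53986146 0.06461162 0.07041458] [-1.79972550e+02 -4.91982832e-03 -1.71767418e+02] 0.015582150116159262 [-0.04216839 -5.69873574  4.2188797 ] [-2.00528612 -0.10972459  0.01208311]
```

View pics/g3.png

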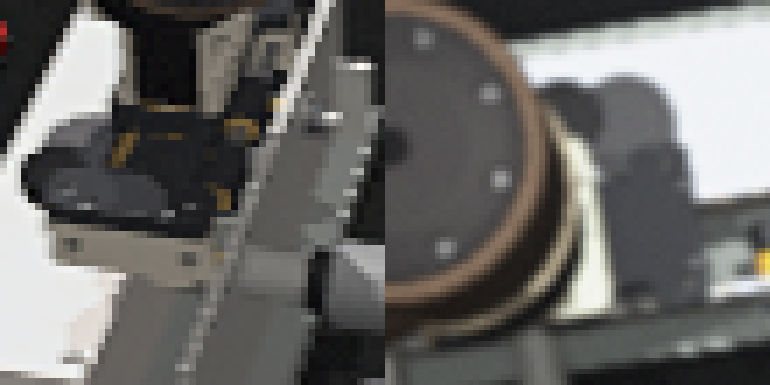

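>>> {"name": "jog_arm", "arguments": {
  "commands": [
    [0,-0.5,0,0],
    [0,-0.5,0,0],
    [0,0,0,0],
    [0,0,0,0],
    [0,0,0,0],
    [0,0,0,0],
    [0,0,0,0],
    [0,0,0,0],
    [0,0,0,0],
    [0,0,0,0]
  ],
  "fingers": 0
}}

```text
clock: 9.63
tool_pos: [0.5399, 0.0645, 0.0704]
orientation: [180.0, 0.0, -171.8]
force: [-2.5, 0.3, 5.8]
opening: 0.0155
```

```bash
python3 -c "
from plant import get_obs
o=get_obs()
for k in('clock','tool_pos','orientation','force','moment','opening'):print(k,o[k])"
```

```text
clock 9.6333
tool_pos [0.53993995 0.06452892 0.07044022]
orientation [ 1.79962294e+02  2.81043499e-02 -1.71764088e+02]
force [-2.46302013  0.32457352  5.75713122]
moment [-0.10584301  0.67037954 -0.02356517]
opening 0.01553216842255078
```

Run:
```python
from h import *
t=snapshot("top");s=snapshot("side");a=np.radians(8.2);R=np.array([[np.cos(a),-np.sin(a)],[np.sin(a),np.cos(a)]])
h=np.array([.536,.0645])
def sh(c,nm,u,zs):
  print(nm,[(z,*np.round(R.T@(ray(c,u,z)[:2]-h)*1e3,1)) for z in zs])
tz=lambda u,v:(215+u/4.4-.4,110+v/4.4-.4); sz=lambda u,v:(250+u/6-.4,165+v/6-.4)
sh(t,"top yellow/head boundary",tz(247,296),(.103,.111)); sh(t,"head far end",tz(247,272),(.108,.111)); sh(t,"yellow/bracket",tz(248,320),(.103,.12))
sh(t,"bracket edge near",tz(248,324),(.12,)); sh(t,"housing front",tz(245,250),(.105,))
sh(s,"side yellow centre",sz(360,317),(.095,.1)); sh(s,"yellow/head bd",sz(350,315),(.095,.1)); sh(s,"head left end",sz(328,310),(.095,.105))
b=cv2.imread("pics/side0.png")[205:230,295:320]; tt=cv2.imread("pics/top0.png")[160:190,258:288]
cv2.imwrite("pics/hd.png",np.hstack([b.repeat(15,0).repeat(15,1)[:375],cv2.resize(tt,(375,375),interpolation=0)]))
```

```text
top yellow/head boundary [(0.103, np.float64(-6.8), np.float64(-2.0)), (0.111, np.float64(-7.6), np.float64(-2.6))]
head far end [(0.108, np.float64(8.2), np.float64(-4.9)), (0.111, np.float64(7.9), np.float64(-5.1))]
yellow/bracket [(0.103, np.float64(-22.5), np.float64(-0.1)), (0.12, np.float64(-23.9), np.float64(-1.4))]
bracket edge near [(0.12, np.float64(-26.4), np.float64(-1.0))]
housing front [(0.105, np.float64(23.0), np.float64(-5.8))]
side yellow centre [(0.095, np.float64(-10.5), np.float64(-0.1)), (0.1, np.float64(-12.1), np.float64(5.5))]
yellow/head bd [(0.095, np.float64(-4.3), np.float64(-0.7)), (0.1, np.float64(-6.0), np.float64(5.0))]
head left end [(0.095, np.float64(9.4), np.float64(-2.5)), (0.105, np.float64(6.0), np.float64(8.9))]
```

View pics/hd.png

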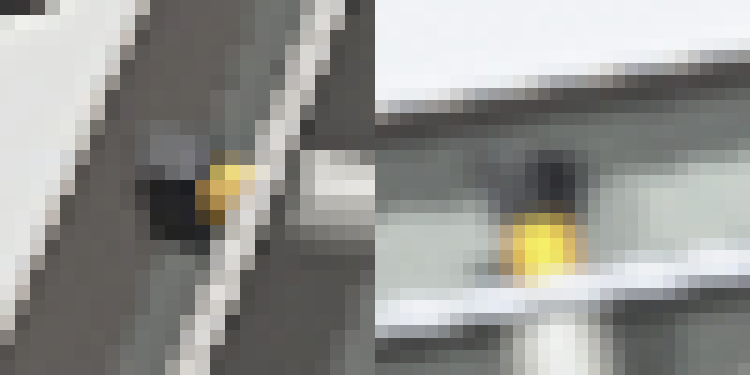

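>>> {"name": "jog_arm", "arguments": {
  "commands": [
    [0,0,-1,0],
    [0,0,-1,0],
    [0,0,-1,0],
    [0,0,-1,0],
    [0,0,0,0],
    [0,0,0,0],
    [0,0,1,0],
    [0,0,1,0],
    [0,0,0,0],
    [0,0,0,0]
  ]
}}

```text
clock: 10.57
tool_pos: [0.5401, 0.063, 0.0687]
orientation: [-179.9, 0.0, -171.8]
force: [0.8, -7.1, 5.8]
opening: 0.014
```

```bash
python3 -c "
from plant import get_obs
o=get_obs()
for k in('clock','tool_pos','orientation','force','moment','opening'):print(k,o[k])"
```

```text
clock 10.5667
tool_pos [0.5401305  0.0630024  0.06869035]
orientation [-1.79924640e+02  1.10298657e-02 -1.71758699e+02]
force [ 0.79593364 -7.05820919  5.76583758]
moment [-3.03845502 -0.34347209 -0.06822867]
opening 0.013962575975659888
```

>>> {"name": "jog_arm", "arguments": {
  "commands": [
    [0,-0.5,0,0],
    [0,-0.5,0,0],
    [0,0,0,0],
    [0,0,0,0],
    [0,0,0,0],
    [0,0,0,0],
    [0,0,0,0],
    [0,0,0,0],
    [0,0,0,0],
    [0,0,0,0]
  ]
}}

```text
clock: 11.4
tool_pos: [0.5401, 0.0629, 0.0687]
orientation: [-180.0, 0.0, -171.8]
force: [-0.5, -3.3, 6.5]
opening: 0.014
```

```bash
python3 -c "
from plant import get_obs
o=get_obs()
for k in('clock','tool_pos','orientation','force','moment','opening','qvel'):print(k,o[k])"; python3 look.py g4
```

```text
clock 11.4
tool_pos [0.54014997 0.06292497 0.06865505]
orientation [-1.79989694e+02  3.34445781e-02 -1.71758349e+02]
force [-0.48745994 -3.28925556  6.54710189]
moment [-1.35808586  0.30993961 -0.06331962]
opening 0.01403040910049265
qvel [-0.18413017  0.02946923 -0.02280368 -0.01106647  0.00864624  0.08057311]
11.5 [0.54015764 0.0629642  0.06866616] [-1.79991269e+02  3.53928600e-02 -1.71757006e+02] 0.01394714454780241 [ 0.97824436 -2.21031368  6.34516691] [-1.34635389  0.28455735 -0.01802596]
```

View pics/g4.png

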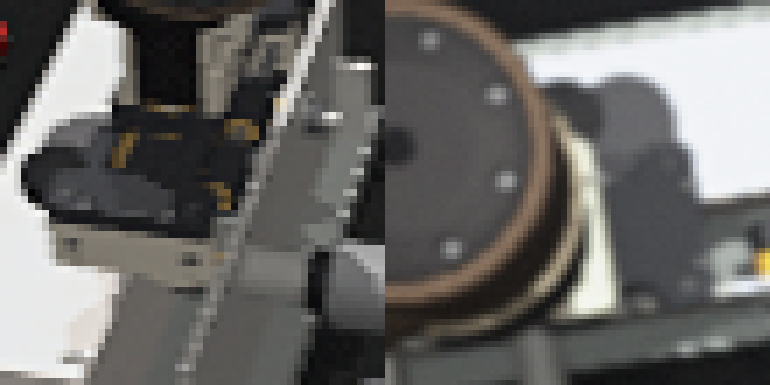

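```bash
python3 -c "
from plant import close_job,get_obs
print(close_job()); o=get_obs(); print(o['opening'],o['force'],o['tool_pos'],o['clock'])"
```

```text
the job is handed in; nothing more can be done
None
the job is handed in; nothing more can be done
```

I handed the job in at about 11.5 s with the fingers closed on the left bolt's head, the one the driver is set up on, and the head apparently upright. The interface gives no verdict.

- **Approach:** I located the module in both camera views, turned 8.2° to line the jaws up with the gap, and went down to the left head. I stayed about 4 mm towards the housing so the fingers would clear the collar.
- **Turning the head:** The first squeeze stopped at 15.5 mm opening, which I took to be the head jammed slightly tilted. A small slide down and back up let it swing flat.
- **Last checks:**
  - The opening settled at 14.0 mm, which is the width across the flats, so the head should be upright.
  - The tool was pointing straight down to within about 0.05°.
  - The grasp point worked out about 9 mm from the head's centre (limit 22 mm).
  - The outside force on the tool was below about 8 N.
- **Not confirmed:**
  - The bolt angle is inferred from the opening and not seen, because the gripper hides the head in both views.
  - In the side view the fingertips looked about 17 to 28 mm higher than the reported tool position. I did not resolve this. If the cameras are right, I estimate the grasp point is still 9.5 to 21 mm from the head's centre, close to the limit at worst.

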